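# Sweep the stray nuts off the assembly board into the parts tray

### The arm

A 6-joint arm with a two-finger parallel gripper is mounted at the origin on the work surface. World frame = base frame: x ahead of the robot, y to its left, z up, the work surface at z = 0. Lengths are in m, angles in rad, forces in N, time in s.
With the tool pointing down it reaches from about 0.3 to 0.85 m from the base axis. Payload 5.4 kg.
Tool frame: the origin (TCP) lies at the very end of the fingers, on their centre line; the grasp point (between the pads) lies 19 mm behind it; z points along the fingers, y is the line along which they close (so a half turn about z gives the same grasp; the last joint's range is limited). The gripper opens to 85 mm and grips with 20 to 120 N. Pads are 22 mm wide; open, the fingers measure 114 mm over their backs; the gripper's body (76 mm by 85 mm) begins 54 mm behind the grasp point. The pads swing forward as they close: fully open they stand 13 mm farther back than shut.
Start: joints at [1.003, 0.158, 1.597, -0, 1.386, -0.21], TCP at [0.201, 0.539, 0.231] pointing down, gripper open.
Joint ranges: [-2.91, 2.91], [-0.94, 2.29], [0.18, 2.7], [-1.29, 4.43], [0.17, 2.64], [-3, 3]. Speed limits (rad/s): [2.57, 2.57, 3.14, 3.14, 3.14, 3.14].

### API

Orientations are given as a unit quaternion [w, x, y, z].
In Python, from station import robot gives the robot as it stands. The module is installed in compiled form; this text tells all that it offers.
- The arm moves only by the tool apply_moves, never from a script. Its argument "targets" is a list of rows, each a list of 3 entries, a list of its own where there are three numbers: the shift along the world's x, y, z in cm, then the turn, a rotation vector about the world's x, y, z in rad, then the opening, from 0 (shut) to 1 (fully open). A call has 1 to 5 rows; each row is the pose to reach, as a shift and turn from the pose commanded when the call began; what a row does not reach only later rows make up. A row lasts 1/12 s, in which the tool goes at most 41.7 mm and 7.16 degrees, less where a joint would pass 70% of its speed; a pose out of reach is approached as far as the arm can. A call with a gripper value outside its range is refused whole. The fingers move at their own pace and stop on an object; the grip force is fixed at half the most. Time passes only in rows, so rows that repeat a pose let the fingers close. It gives the time, the measured TCP pose, the force, the opening and the grip force at its end, in the units of the state.
- robot.sense(): the state, without advancing time (a new reading comes with each control period).
- robot.read_camera(name): name is "side" or "top"; returns the picture (384x512x3 uint8, red, green, blue); there is no depth.
- robot.camera_info(name): a dict with "fx", "fy", "cx", "cy" (pixels), "k1" (the pictures are not rectified: a ray, as slopes to the right and down, at radius r is drawn at 1 + k1 r^2 times it, then the intrinsics apply), "R" (3x3) and "t" (3): a world point X has camera coordinates R X + t. Camera axes: x right, y down, z forward; pixel columns grow to the right and rows downward; lengths in m; the calibration is good to about 2 mm. A picture is of the moment at which its call begins. camera_info takes no time and is no camera call.
- robot.hand_in(): hands the job in; it is judged then, once.
The state is a dict: "time_s": time; "qpos": joint angles; "joint_vel": joint speeds; "joint_efforts": joint torques, N m; "tool_pos": TCP position; "orientation": TCP orientation; "ft_force": force on the tool from outside, world axes, zero at the start; "moment": the same for the moment, N m; "finger_gap": finger opening in m; "gripper_force": force on a finger pad.
Only numpy, scipy, OpenCV 4.12 (cv2) and the standard library are available. Lean on these libraries where they do the work, as an engineer would, in place of code of your own. Each camera call takes 0.05 s, during which the arm holds its last target. There are 200 camera calls.

### The job

Clear the stray hex nuts off the plywood board: with the fingers, push all three across the board and over its edge so that they drop into the open metal tray standing against that side. Only push them, do not pick any of them up. Leave the steel spacer tube and the upright bolt standing where they are on the board, and do not disturb the other things on the bench.

Things in the scene. Friction and masses are not known exactly. Their poses are not given: they have to be found in the camera images.
- board: fixed plywood board on two battens, 300 mm (its x) by 260 mm (its y), flat top 50 mm above the bench, no rim. Origin: centre of its underside, at bench level; its yaw is within about 0.12 rad of the world axes. The nuts, the spacer and the bolt start on it at random, in five rows that run along its y, about 50 mm apart in x, one thing in each row, each within 55 mm of the middle in y; so each nut has a free way along y, on to the tray.
- tray: fixed open aluminium tray, 300 mm (its x) by 110 mm (its y), 44 mm high, walls and floor 3 mm, axes parallel to the board's. It stands against the board's +y or its -y side (changes from run to run) with a 2 mm gap, so its centre is 187 mm from the board's centre; its rim is 6 mm below the board's top. Origin: centre of its underside, at bench level.
- case: fixed closed flat plastic case, grey with a black lid, 300 x 110 x 33 mm, against the board's other y side in the same way; not a place for the nuts. Origin: centre of its underside.
- spacer: loose plain steel tube standing on the board, 30 mm outside, 20 mm bore, 50 mm high, about 120 g; stays where it is. Origin: centre of its underside.
- bolt: loose plain steel hex bolt standing on its head on the board, shank up: head 30 mm across flats and 12 mm high, shank 18 mm thick, 55 mm high in all, about 120 g; stays where it is. Origin: centre of the head's underside.
- glue: yellow glue bottle, 60 mm thick, 190 mm tall, on the bench to the left, bystander. Origin: centre of its underside.
- mug: blue ceramic mug, 80 mm wide, 95 mm tall, on the bench to the left, bystander. Origin: centre of its underside.
- paint_can: metal can, 84 mm wide, 100 mm tall, on the bench to the right, bystander. Origin: centre of its underside.
- screwdriver: screwdriver lying on the bench to the right, bystander. Origin near its middle, at bench level.
- offcut: wooden offcut, 50 x 140 x 35 mm, on the bench to the left, bystander. Origin: centre of its underside.
- nut_a: a loose plain steel hex nut, 30 mm across its flats, 34.6 mm across its corners, 16 mm high, with a 20 mm bore, about 60 g, lying flat somewhere on the board. Origin: its centre, 8 mm above what it lies on; z along its bore. The three nuts are alike.
- nut_b: a loose plain steel hex nut, 30 mm across its flats, 34.6 mm across its corners, 16 mm high, with a 20 mm bore, about 60 g, lying flat somewhere on the board. Origin: its centre, 8 mm above what it lies on; z along its bore. The three nuts are alike.
- nut_c: a loose plain steel hex nut, 30 mm across its flats, 34.6 mm across its corners, 16 mm high, with a 20 mm bore, about 60 g, lying flat somewhere on the board. Origin: its centre, 8 mm above what it lies on; z along its bore. The three nuts are alike.

How it is judged:
At the end, for the whole second after the job is handed in: All three nuts lie at rest inside the tray (centres between its walls and under its rim); spacer and bolt upright within 15 mm of where they began; the other things within 30 mm of where they began (x of nut_a in the frame of tray between -0.147 and 0.147 m and y of nut_a in the frame of tray between -0.052 and 0.052 m and z of each of nut_a, nut_b, nut_c in the frame of tray below 0.042 m and linear speed of each of nut_a, nut_b, nut_c below 0.02 m/s and x of nut_b in the frame of tray between -0.147 and 0.147 m and y of nut_b in the frame of tray between -0.052 and 0.052 m and x of nut_c in the frame of tray between -0.147 and 0.147 m and y of nut_c in the frame of tray between -0.052 and 0.052 m and distance of each of spacer, bolt from where it was at the start of the episode below 0.015 m and angle between each of spacer, bolt's own z axis and vertical below 0.1 rad and distance of each of glue, mug, paint_can, screwdriver, offcut from where it was at the start of the episode below 0.03 m); the robot touches nothing.
It fails at once if a nut is lifted: its centre rises more than 15 mm over where it lay on the board (height (world z) of any of nut_a, nut_b, nut_c above 0.073 m).
It fails at once if the spacer or the bolt is moved more than 15 mm or tipped over (distance of any of spacer, bolt from where it was at the start of the episode above 0.015 m or angle between any of spacer, bolt's own z axis and vertical above 0.4 rad).
It fails at once if another thing on the bench is moved more than 30 mm (distance of any of glue, mug, paint_can, screwdriver, offcut from where it was at the start of the episode above 0.03 m).
It also fails if it takes over 69 s, if anything falls off the work surface, if the arm or the gripper's body presses on something with over 40 N, if the wrist force passes 120 N, or if a joint passes its speed limit or range.

## Working session

There is one attempt and no reset: what is moved stays moved. The work goes in short steps, Python scripts to look and compute and a tool call to move; the robot and the scene stay as the last step left them, time stands still between calls to the robot, and variables do not carry over. Pictures are saved under pics/ and viewed, at most 10 in all, crops included, and the job is handed in when it is done.

Besides the shell and the picture viewer there is one more tool, called as a command line: name --argument value ..., lists and objects as JSON in quotes. apply_moves: Moves the arm, as the interface text tells. Its arguments: {"type":"object","properties":{"targets":{"type":"array","items":{"type":"array"}}},"required":["targets"]}

```bash
mkdir -p pics
python3 - <<'E'
from station import robot
import cv2
for n in("top","side"):
    im=robot.read_camera(n); cv2.imwrite(f"pics/{n}0.png",im[:,:,::-1])
    print(n,robot.camera_info(n))
s=robot.sense();print(s['time_s'],s['tool_pos'],s['orientation'],s['finger_gap'])
E
```

```text
top {'fx': 455.4376322980996, 'fy': 455.4376322980996, 'cx': 257.6005256128182, 'cy': 191.01374334118566, 'k1': 0.015728976467667743, 'R': array([[ 0.02408918, -0.99941447,  0.0242987 ],
       [-0.99546211, -0.02621795, -0.09147571],
       [ 0.09205921, -0.02198486, -0.99551081]]), 't': array([0.02478265, 0.55491331, 1.66157564])}
side {'fx': 375.54863197280224, 'fy': 375.54863197280224, 'cx': 259.29962403540367, 'cy': 193.2907803084613, 'k1': -0.08596949962022257, 'R': array([[ 0.91012772, -0.41406826,  0.01466328],
       [-0.27008633, -0.61974776, -0.73686232],
       [ 0.31419883,  0.66667848, -0.67588379]]), 't': array([-0.49150693,  0.2229479 ,  0.92539608])}
0.1 [0.20109139 0.53809074 0.2304257 ] [-3.20739933e-04  1.77940698e-01  9.84040829e-01 -8.07890725e-04] 0.0853753631343858
```

View pics/top0.png

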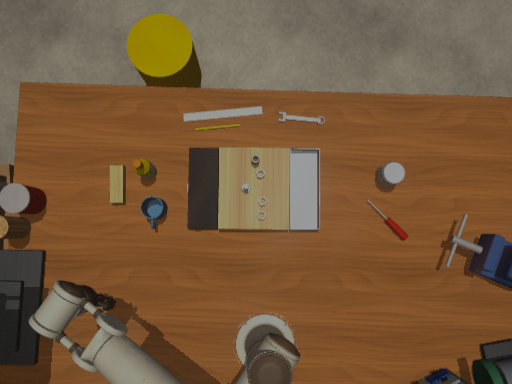

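View pics/side0.png

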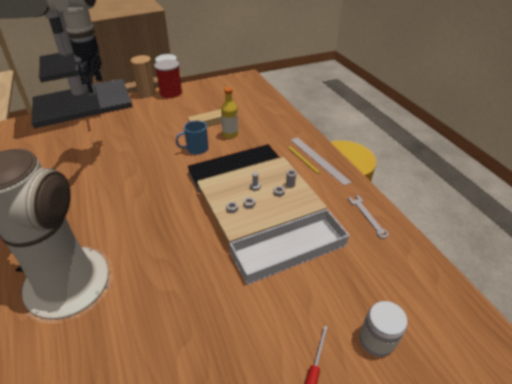

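The top view shows the tray on the right, so it is on the board's -y side, with the case on the left. The nuts are near (260,174), (262,202) and (262,215), the spacer near (255,159) and the bolt near (246,188). The side view agrees with this.

```bash
cat > h.py <<'E'
from station import robot
import cv2, numpy as np
def ray(n,u,v,z):
    c=robot.camera_info(n); K=np.array([[c['fx'],0,c['cx']],[0,c['fy'],c['cy']],[0,0,1]])
    p=cv2.undistortPoints(np.array([[[u,v]]],float),K,np.array([c['k1'],0,0,0.]))[0,0]
    R=np.array(c['R']);o=-R.T@c['t'];d=R.T@np.array([p[0],p[1],1])
    return o+d*(z-o[2])/d[2]
def pix(n,X):
    c=robot.camera_info(n);q=np.array(c['R'])@X+c['t'];x=q[:2]/q[2];x=x*(1+c['k1']*(x@x))
    return x*c['fx']+[c['cx'],c['cy']]
E
python3 - <<'E'
from h import *
im=cv2.imread('pics/top0.png');hsv=cv2.cvtColor(im,cv2.COLOR_BGR2HSV)
wood=((hsv[:,:,1]>60)&(hsv[:,:,2]>150)).astype(np.uint8); wood[:, :205]=0; wood[:,300:]=0;wood[:140]=0;wood[240:]=0
wood=cv2.morphologyEx(wood,cv2.MORPH_OPEN,np.ones((3,3)))
cs,_=cv2.findContours(wood,0,2);c=max(cs,key=cv2.contourArea)
box=cv2.boxPoints(cv2.minAreaRect(c));B=np.array([ray('top',*(p),.05) for p in box])
print('board',np.round(B,4).tolist(),B.mean(0),[np.linalg.norm(B[i]-B[i-1]) for i in range(4)])
for i in range(4):
    d=B[i]-B[i-1];print(np.degrees(np.arctan2(d[1],d[0])))
def blobs(n,im,m,z):
    k,l,st,ce=cv2.connectedComponentsWithStats(m.astype(np.uint8))
    for i in range(1,k):
        if st[i,4]>12: print(n,ce[i].round(1),st[i].tolist(),ray(n,*ce[i],z).round(4))
m=np.zeros(wood.shape,np.uint8);cv2.fillPoly(m,[box.astype(int)],1);m=cv2.erode(m,np.ones((5,5)))
blobs('top',im,(m>0)&(hsv[:,:,1]<75),.058)
s=cv2.imread('pics/side0.png');hs=cv2.cvtColor(s,cv2.COLOR_BGR2HSV)
q=np.array([pix('side',b) for b in B]);m=np.zeros(wood.shape,np.uint8);cv2.fillPoly(m,[q.astype(int)],1);print(q.round())
blobs('side',s,(m>0)&(hs[:,:,1]<75),.058)
a=cv2.resize(im[140:240,180:330],None,fx=4,fy=4,interpolation=2);b=cv2.resize(s[140:280,185:350],None,fx=4,fy=4,interpolation=2)[:, :]
cv2.imwrite('pics/c.png',a);
E
```

```text
board [[0.7089, 0.1078, 0.05], [0.7139, -0.0689, 0.05], [0.42, -0.0742, 0.05], [0.4158, 0.0997, 0.05]] [0.56466157 0.01612916 0.05      ] [np.float64(0.2931775117363279), np.float64(0.1768108190525855), np.float64(0.29393008584254804), np.float64(0.1739812624071235)]
1.5827380205635129
-88.36001050760693
-178.96899576931094
91.397569316679
top [255.4 158.5] [252, 154, 8, 10, 54] [0.6702 0.0505 0.058 ]
top [259.9 173.1] [256, 169, 9, 10, 53] [0.6169 0.0326 0.058 ]
top [245.7 187.5] [242, 183, 9, 10, 67] [0.5628 0.083  0.058 ]
top [262.3 200.8] [258, 196, 10, 10, 53] [0.516  0.0215 0.058 ]
top [260.8 214.8] [257, 210, 9, 10, 54] [0.4652 0.026  0.058 ]
[[294. 170.]
 [325. 206.]
 [229. 239.]
 [206. 197.]]
side [290.7 178.3] [286, 170, 11, 18, 143] [0.676  0.0698 0.058 ]
side [255.3 185.4] [250, 181, 12, 10, 80] [0.5637 0.0829 0.058 ]
side [278.6 189.9] [273, 185, 12, 11, 109] [0.6187 0.0374 0.058 ]
side [248.9 201.5] [243, 196, 13, 12, 121] [0.5188 0.0269 0.058 ]
side [231.6 206.1] [225, 200, 14, 13, 128] [0.467  0.0293 0.058 ]
```

View pics/c.png

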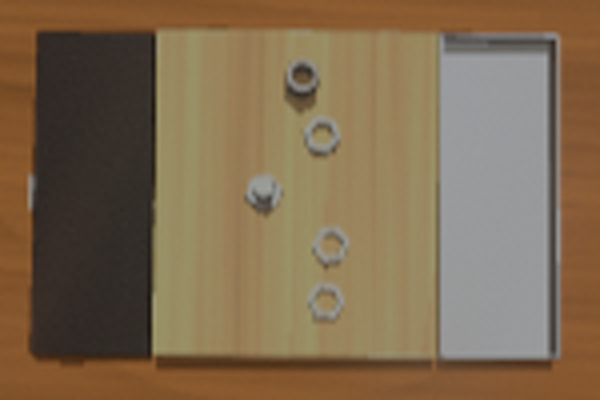

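The crop confirms the layout: board from px 219 to 290 in columns, tray beyond it on the right. The two views agree to within about 5 mm on the nuts: (0.466, 0.027), (0.517, 0.024) and (0.618, 0.035). The tray-side edge is at y ≈ -0.072. I'll turn the tool so both fingers push side by side, with a small gap.

apply_moves --targets '[[[2,-3.4,0],[0,0,-0.12],0.1],[[4,-6.8,0],[0,0,-0.24],0.1],[[6,-10.2,0],[0,0,-0.36],0.1],[[8,-13.6,0],[0,0,-0.48],0.1],[[10,-17,0],[0,0,-0.6],0.1]]'

```text
time_s: 0.52
tool_pos: [0.3016, 0.3668, 0.2308]
orientation: [-0.0, 0.463, 0.886, -0.0]
ft_force: [0.3, 0.6, 0.1]
finger_gap: 0.0255
gripper_force: 0.0
```

apply_moves --targets '[[[2,-3.4,0],[0,0,-0.12],0.1],[[4,-6.8,0],[0,0,-0.24],0.1],[[6,-10.2,0],[0,0,-0.36],0.1],[[8,-13.6,0],[0,0,-0.48],0.1],[[10,-17,0],[0,0,-0.59],0.1]]'

```text
time_s: 0.93
tool_pos: [0.4017, 0.1967, 0.231]
orientation: [-0.0, 0.701, 0.713, -0.0]
ft_force: [1.6, 1.2, 0.3]
finger_gap: 0.0087
gripper_force: 0.0
```

apply_moves --targets '[[[2,-3.4,0],[0,0,0],0.1],[[4,-6.8,0],[0,0,0],0.1],[[6.5,-10,-3],[0,0,0],0.1],[[6.5,-10.8,-7],[0,0,0],0.1],[[6.5,-10.8,-9],[0,0,0],0.1]]'

```text
time_s: 1.35
tool_pos: [0.4665, 0.0879, 0.1388]
orientation: [-0.0, 0.7, 0.714, -0.001]
ft_force: [-1.0, 0.1, -0.7]
finger_gap: 0.0085
gripper_force: 0.0
```

Run:
```python
from h import *
from scipy.spatial.transform import Rotation as Ro
s=robot.sense();q=s['orientation'];M=Ro.from_quat([*q[1:],q[0]]).as_matrix()
print(s['time_s'],s['tool_pos'],M.round(3).tolist(),s['finger_gap'],s['qpos'])
a=robot.read_camera('top')[130:250,160:340,::-1];b=robot.read_camera('side')[120:290,170:370,::-1]
o=np.zeros((580,720,3),np.uint8)
cv2.imwrite('pics/d.png',np.hstack([cv2.resize(a,(440,293)),cv2.resize(b,(345,293))]))
```

```text
1.35 [0.46649472 0.08789761 0.13876463] [[-0.019, 1.0, -0.001], [1.0, 0.019, -0.001], [-0.001, -0.001, -1.0]] 0.008521436093758258 [-6.86199671e-02 -8.17787161e-03  1.96477141e+00 -7.89467093e-04
  1.18642105e+00 -8.75900839e-02]
```

View pics/d.png

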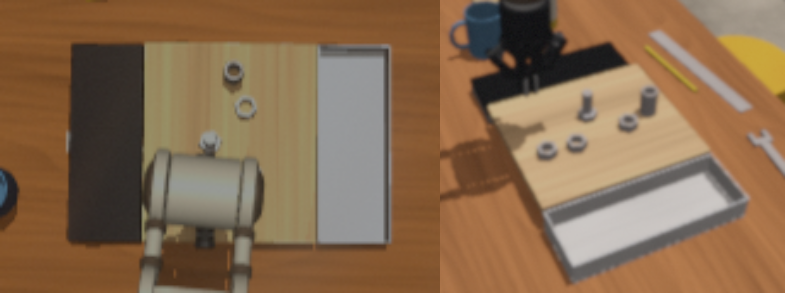

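The fingers are aligned behind nut 1 (at about (547,150) in the side half of the picture) and nothing is disturbed. Next I lower them and check the force.

apply_moves --targets '[[[0,0,-3],[0,0,0],0.1],[[0,0,-6],[0,0,0],0.1],[[0,0,-8],[0,0,0],0.1],[[0,0,-8.3],[0,0,0],0.1],[[0,-1,-8.3],[0,0,0],0.1]]'

```text
time_s: 1.87
tool_pos: [0.466, 0.0818, 0.0587]
orientation: [-0.001, 0.698, 0.716, -0.0]
ft_force: [0.2, 0.3, -0.1]
finger_gap: 0.0086
gripper_force: 0.0
```

apply_moves --targets '[[[0,-1.2,0],[0,0,0],0.1],[[0,-2.4,0],[0,0,0],0.1],[[0.1,-3.6,0],[0,0,0],0.1],[[0.1,-4.8,0],[0,0,0],0.1],[[0.1,-6,0],[0,0,0],0.1]]'

```text
time_s: 2.28
tool_pos: [0.4696, 0.0193, 0.0614]
orientation: [0.002, 0.699, 0.715, 0.001]
ft_force: [-0.9, 0.5, -0.8]
finger_gap: 0.0084
gripper_force: 0.2
```

Run:
```python
from h import *
a=robot.read_camera('top')[130:250,160:340,::-1];b=robot.read_camera('side')[120:290,170:370,::-1]
cv2.imwrite('pics/e.png',np.hstack([cv2.resize(a,(300,200)),cv2.resize(b,(500,425))[:200*0+425][:, :]] if 0 else [cv2.resize(b,(600,510))]))
```

```text
(no output)
```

View pics/e.png

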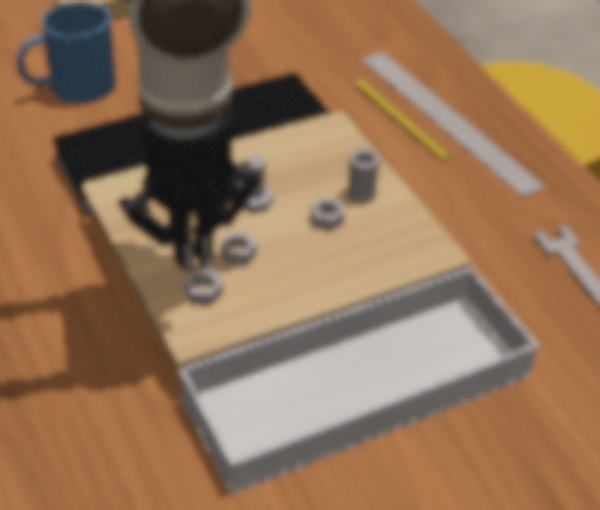

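Nut 1 (at about (203,287)) is just ahead of the fingers and moving straight. The knuckles stay clear above the bolt. The measured z is a little high, so I go 4 mm lower while pushing on.

apply_moves --targets '[[[0,0,-0.3],[0,0,0],0.1],[[0,-1,-0.4],[0,0,0],0.1],[[0,-2,-0.4],[0,0,0],0.1],[[0,-3,-0.4],[0,0,0],0.1],[[0,-4,-0.4],[0,0,0],0.1]]'

```text
time_s: 2.8
tool_pos: [0.4675, -0.0204, 0.0545]
orientation: [0.0, 0.699, 0.715, 0.0]
ft_force: [0.3, 1.4, 0.5]
finger_gap: 0.0086
gripper_force: 0.4
```

Run:
```python
from h import *
b=robot.read_camera('side')[120:290,170:370,::-1]
cv2.imwrite('pics/f.png',cv2.resize(b,(600,510)))
for i in range(3): print(robot.sense()['tool_pos']); robot.read_camera('side')
print(robot.sense()['tool_pos'],robot.sense()['ft_force'])
```

```text
[ 0.46774926 -0.02195022  0.05454623]
[ 0.46765409 -0.02110817  0.05447342]
[ 0.46746013 -0.02038221  0.0543413 ]
[ 0.46730624 -0.01984753  0.05422218] [ 0.00113317  0.31705618 -0.2646902 ]
```

View pics/f.png

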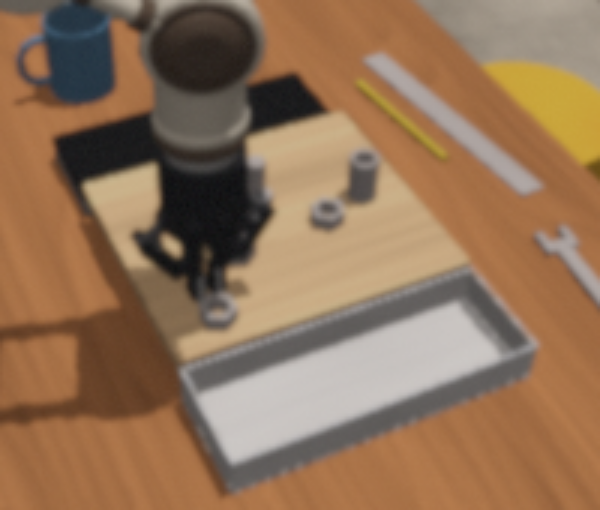

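Nut 1 is now at about (218,309), centred on the fingers. They are at z=0.054, so I carry on over the edge.

apply_moves --targets '[[[0,-1,0.1],[0,0,0],0.1],[[0,-2,0.1],[0,0,0],0.1],[[0,-3,0.1],[0,0,0],0.1],[[0,-4,0.1],[0,0,0],0.1],[[0,-5,0.1],[0,0,0],0.1]]'

```text
time_s: 3.42
tool_pos: [0.4674, -0.0707, 0.0554]
orientation: [0.0, 0.699, 0.715, -0.0]
ft_force: [-0.2, 0.1, -0.1]
finger_gap: 0.0085
gripper_force: 0.0
```

apply_moves --targets '[[[0,-1,0],[0,0,0],0.1],[[0,-2,0],[0,0,0],0.1],[[0,-3,0],[0,0,0],0.1],[[0,-3,0],[0,0,0],0.1],[[0,-3,0],[0,0,0],0.1]]'

```text
time_s: 3.83
tool_pos: [0.4674, -0.1, 0.0553]
orientation: [-0.0, 0.699, 0.715, 0.0]
ft_force: [0.1, -0.2, 0.8]
finger_gap: 0.0085
gripper_force: 0.0
```

Run:
```python
from h import *
b=robot.read_camera('side')[120:290,170:370,::-1]
cv2.imwrite('pics/g.png',cv2.resize(b,(600,510)))
```

```text
(no output)
```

View pics/g.png

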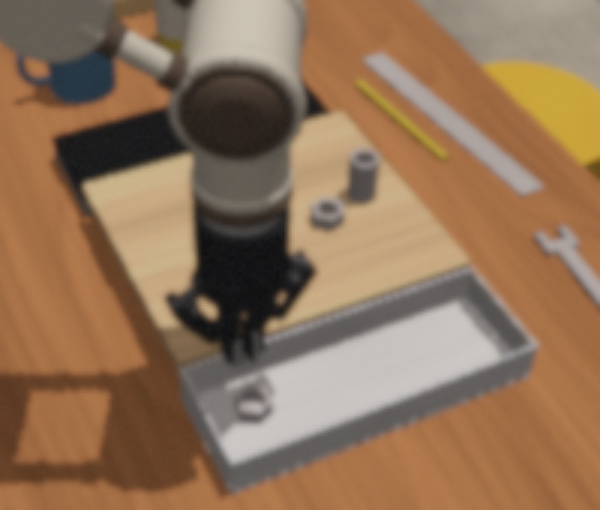

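Nut 1 lies in the tray at about (253,404). Next is nut 2 at (0.517, 0.024).

apply_moves --targets '[[[0,0,4],[0,0,0],0.1],[[0,0,8],[0,0,0],0.1],[[1.5,3,9],[0,0,0],0.1],[[3,6.5,9],[0,0,0],0.1],[[4.9,10,9],[0,0,0],0.1]]'

```text
time_s: 4.3
tool_pos: [0.5174, 0.0018, 0.147]
orientation: [0.001, 0.699, 0.715, 0.001]
ft_force: [0.9, -0.9, -0.3]
finger_gap: 0.0086
gripper_force: 0.0
```

apply_moves --targets '[[[0,3.5,0],[0,0,0],0.1],[[0,6,0],[0,0,0],0.1],[[0,7,0],[0,0,0],0.1],[[0,7,-2],[0,0,0],0.1],[[0,7,-4],[0,0,0],0.1]]'

```text
time_s: 4.72
tool_pos: [0.5174, 0.0714, 0.106]
orientation: [0.001, 0.698, 0.716, 0.001]
ft_force: [0.1, 0.8, -0.6]
finger_gap: 0.0085
gripper_force: 0.0
```

Run:
```python
from h import *
print(robot.sense()['tool_pos'])
b=robot.read_camera('side')[120:290,170:370,::-1]
cv2.imwrite('pics/i.png',cv2.resize(b,(600,510)))
for i in range(3): robot.read_camera('side')
print(robot.sense()['tool_pos'])
```

```text
[0.51743636 0.07136824 0.10604388]
[0.51598888 0.07036852 0.10527407]
```

View pics/i.png

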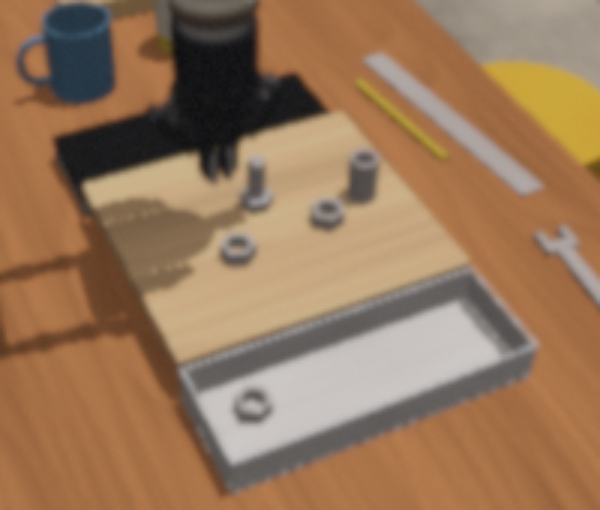

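Nut 2 is at about (237,248) and the bolt at about (257,185). With the fingers shut, the links bulge sideways roughly 45 mm above the tips, which is too close to the bolt and later to the spacer. I'll rise and turn the tool 90° so the links lie along the push direction, then push with a finger's 22 mm face.

apply_moves --targets '[[[0,0,3],[0,0,0],0.05],[[0,0,4],[0,0,0.12],0.05],[[0,0,4],[0,0,0.24],0.05],[[0,0,4],[0,0,0.36],0.05],[[0,0,4],[0,0,0.48],0.05]]'

```text
time_s: 5.33
tool_pos: [0.5176, 0.0701, 0.1476]
orientation: [0.002, 0.507, 0.862, 0.001]
ft_force: [-0.8, -0.1, -0.0]
finger_gap: 0.0046
gripper_force: 0.0
```

apply_moves --targets '[[[0,0,0],[0,0,0.12],0.05],[[0,0,0],[0,0,0.24],0.05],[[0,0,0],[0,0,0.36],0.05],[[0,0,0],[0,0,0.48],0.05],[[0,0,0],[0,0,0.6],0.05]]'

```text
time_s: 5.75
tool_pos: [0.5174, 0.0701, 0.1472]
orientation: [0.001, 0.229, 0.973, 0.0]
ft_force: [0.3, 0.3, -0.3]
finger_gap: 0.0043
gripper_force: 0.0
```

apply_moves --targets '[[[0,0,0],[0,0,0.12],0.05],[[0,0,0],[0,0,0.24],0.05],[[0,0,0],[0,0,0.36],0.05],[[0,0,0],[0,0,0.49],0.05],[[0,0.2,0],[0,0,0.49],0.05]]'

```text
time_s: 6.17
tool_pos: [0.5174, 0.0719, 0.147]
orientation: [0.001, -0.012, 1.0, -0.0]
ft_force: [0.4, -0.5, 0.4]
finger_gap: 0.0044
gripper_force: 0.0
```

apply_moves --targets '[[[0,0,-3],[0,0,0],0.05],[[0,0,-6],[0,0,0],0.05],[[0,0,-8],[0,0,0],0.05],[[0,0,-9],[0,0,0],0.05],[[0,0,-9],[0,0,0],0.05]]'

```text
time_s: 6.58
tool_pos: [0.515, 0.0726, 0.0538]
orientation: [-0.002, -0.01, 1.0, 0.0]
ft_force: [0.1, -0.6, 0.5]
finger_gap: 0.0044
gripper_force: 0.0
```

apply_moves --targets '[[[0,-0.8,0],[0,0,0],0.05],[[0,-1.6,0],[0,0,0],0.05],[[0,-2.4,0],[0,0,0],0.05],[[0,-3.2,0],[0,0,0],0.05],[[0,-4,0],[0,0,0],0.05]]'

```text
time_s: 7.0
tool_pos: [0.5175, 0.0316, 0.0568]
orientation: [0.001, -0.011, 1.0, 0.0]
ft_force: [0.1, 2.6, 4.1]
finger_gap: 0.004
gripper_force: 1.8
```

Run:
```python
from h import *
b=robot.read_camera('side')[120:290,170:370,::-1]
cv2.imwrite('pics/j.png',cv2.resize(b,(600,510)))
print(robot.sense()['tool_pos'])
```

```text
[0.51749602 0.03028026 0.05652175]
```

View pics/j.png

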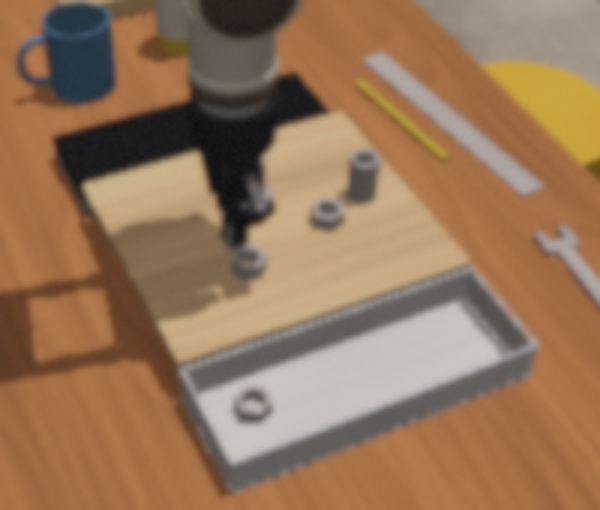

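The fingers are in contact with nut 2 at about (248,262), centred, and the bolt and spacer are unmoved. From here I'll check with numbers.

apply_moves --targets '[[[0,-0.8,0],[0,0,0],0.05],[[0,-1.6,0],[0,0,0],0.05],[[0,-2.4,0],[0,0,0],0.05],[[0,-3.2,0],[0,0,0],0.05],[[0,-4,0],[0,0,0],0.05]]'

```text
time_s: 7.47
tool_pos: [0.5163, -0.0082, 0.0552]
orientation: [-0.0, -0.011, 1.0, 0.0]
ft_force: [-0.4, 2.5, 2.8]
finger_gap: 0.0043
gripper_force: 1.2
```

```bash
cat >> h.py <<'E'
def nuts():
    s=robot.read_camera('side');hs=cv2.cvtColor(s,cv2.COLOR_RGB2HSV)
    B=np.array([[.412,.185,.05],[.706,.193,.05],[.714,-.069,.05],[.42,-.074,.05]])
    m=np.zeros(s.shape[:2],np.uint8);cv2.fillPoly(m,[np.array([pix('side',b) for b in B]).astype(int)],1)
    k,l,st,ce=cv2.connectedComponentsWithStats(((m>0)&(hs[:,:,1]<75)&(hs[:,:,2]>75)).astype(np.uint8))
    for i in range(1,k):
        if st[i,4]>25: print('board',ce[i].round(1),st[i,2:].tolist(),ray('side',*ce[i],.058)[:2].round(4))
    t=np.array([[.425,-.08,.003],[.712,-.075,.003],[.714,-.178,.003],[.427,-.183,.003]])
    m[:]=0;cv2.fillPoly(m,[np.array([pix('side',b) for b in t]).astype(int)],1)
    k,l,st,ce=cv2.connectedComponentsWithStats(((m>0)&(hs[:,:,2]<150)).astype(np.uint8))
    for i in range(1,k):
        if st[i,4]>25: print('tray',ce[i].round(1),st[i,2:].tolist(),ray('side',*ce[i],.011)[:2].round(4))
    print(robot.sense()['tool_pos'].round(4),robot.sense()['time_s'])
E
python3 -c "from h import *;nuts()"
```

```text
board [290.6 177.5] [11, 19, 159] [0.6777 0.0734]
board [278.6 189.9] [12, 11, 109] [0.6187 0.0374]
board [262.  195.2] [8, 12, 49] [0.5642 0.0362]
board [259.  215.1] [16, 13, 134] [ 0.523  -0.0335]
tray [290.  253.4] [112, 63, 830] [ 0.5591 -0.1538]
tray [254.4 251.7] [8, 5, 28] [ 0.4754 -0.1105]
tray [253.2 257.8] [13, 7, 46] [ 0.4644 -0.1275]
[ 0.5165 -0.0096  0.0553] 7.5167
```

Nut 2 follows along, about 3 mm to +x of the fingers, so I correct slightly.

apply_moves --targets '[[[0.1,-1,0],[0,0,0],0.05],[[0.2,-2,0],[0,0,0],0.05],[[0.3,-3,0],[0,0,0],0.05],[[0.3,-4,0],[0,0,0],0.05],[[0.3,-5,0],[0,0,0],0.05]]'

```text
time_s: 7.93
tool_pos: [0.5194, -0.0587, 0.0553]
orientation: [-0.0, -0.011, 1.0, -0.0]
ft_force: [-0.0, -0.8, -1.0]
finger_gap: 0.0045
gripper_force: 0.0
```

apply_moves --targets '[[[0,-1,0],[0,0,0],0.05],[[0,-2,0],[0,0,0],0.05],[[0,-3,0],[0,0,0],0.05],[[0,-4,0],[0,0,0],0.05],[[0,-4,0],[0,0,0],0.05]]'

```text
time_s: 8.35
tool_pos: [0.5196, -0.0995, 0.0555]
orientation: [0.0, -0.01, 1.0, -0.0]
ft_force: [-0.1, -0.3, 0.2]
finger_gap: 0.0042
gripper_force: 0.0
```

apply_moves --targets '[[[0,0,4],[0,0,0],0.05],[[0,0,8],[0,0,0],0.05],[[3,3,9],[0,0,0],0.05],[[6,6,9],[0,0,0],0.05],[[9.8,9,9],[0,0,0],0.05]]'

```text
time_s: 8.77
tool_pos: [0.6117, -0.0121, 0.1475]
orientation: [0.002, -0.011, 1.0, -0.0]
ft_force: [1.1, -0.5, 0.5]
finger_gap: 0.0046
gripper_force: 0.0
```

apply_moves --targets '[[[0,3,0],[0,0,0],0.05],[[0,6,0],[0,0,0],0.05],[[0,8.5,0],[0,0,0],0.05],[[0,8.5,0],[0,0,0],0.05],[[0,8.5,0],[0,0,0],0.05]]'

```text
time_s: 9.18
tool_pos: [0.6098, 0.073, 0.145]
orientation: [-0.0, -0.012, 1.0, -0.0]
ft_force: [-0.4, 0.3, -0.3]
finger_gap: 0.0038
gripper_force: 0.0
```

```bash
python3 -c "from h import *;nuts()"
```

```text
board [290.6 177.5] [11, 19, 160] [0.6779 0.0735]
board [254.7 182.3] [12, 19, 139] [0.5679 0.0964]
board [278.6 189.9] [12, 12, 110] [0.6186 0.0371]
tray [289.9 253.5] [112, 63, 825] [ 0.5588 -0.1539]
tray [274.  246.7] [8, 5, 27] [ 0.5305 -0.116 ]
tray [254.4 251.7] [8, 5, 27] [ 0.4755 -0.1104]
tray [273.  252.7] [12, 6, 46] [ 0.5189 -0.1334]
tray [252.9 257.8] [12, 7, 44] [ 0.4636 -0.1273]
[0.6099 0.0718 0.1451] 9.2333
```

Nut 2 is in the tray, and the bolt and spacer are unmoved. Now nut 3 at (0.618, 0.035).

apply_moves --targets '[[[0.8,1.0,0],[0,0,0],0.05],[[0.8,1.0,-3],[0,0,0],0.05],[[0.8,1.0,-6],[0,0,0],0.05],[[0.8,1.0,-8.5],[0,0,0],0.05],[[0.8,1.0,-8.9],[0,0,0],0.05]]'

```text
time_s: 9.65
tool_pos: [0.6142, 0.0804, 0.0509]
orientation: [-0.005, -0.01, 1.0, 0.0]
ft_force: [-0.1, -0.9, -0.7]
finger_gap: 0.0045
gripper_force: 0.0
```

apply_moves --targets '[[[0,-0.4,0],[0,0,0],0.05],[[0,-1.2,0],[0,0,0],0.05],[[0,-2.0,0],[0,0,0],0.05],[[0,-2.8,0],[0,0,0],0.05],[[0,-3.6,0],[0,0,0],0.05]]'

```text
time_s: 10.07
tool_pos: [0.6195, 0.0444, 0.0583]
orientation: [0.002, -0.011, 1.0, -0.0]
ft_force: [0.3, 1.6, 2.0]
finger_gap: 0.0042
gripper_force: 1.1
```

apply_moves --targets '[[[0,-0.8,0],[0,0,0],0.05],[[0,-1.6,0],[0,0,0],0.05],[[0,-2.4,0],[0,0,0],0.05],[[0,-3.2,0],[0,0,0],0.05],[[0,-4,0],[0,0,0],0.05]]'

```text
time_s: 10.48
tool_pos: [0.618, 0.0049, 0.0563]
orientation: [-0.0, -0.011, 1.0, 0.0]
ft_force: [0.3, 3.0, 1.3]
finger_gap: 0.0048
gripper_force: 0.9
```

```bash
python3 -c "from h import *;nuts()"
```

```text
board [255.  181.5] [12, 20, 150] [0.5702 0.0999]
board [295.4 182.2] [8, 11, 43] [0.6807 0.0481]
board [284.6 203.5] [11, 13, 110] [ 0.6082 -0.0211]
tray [289.9 253.6] [112, 63, 817] [ 0.5586 -0.1543]
tray [274.2 246.7] [7, 5, 26] [ 0.5309 -0.1161]
tray [254.3 251.7] [8, 5, 26] [ 0.4752 -0.1102]
tray [273.  252.7] [12, 6, 46] [ 0.5189 -0.1334]
tray [252.9 257.8] [12, 7, 44] [ 0.4636 -0.1273]
[0.618  0.0034 0.0562] 10.5333
```

Run:
```python
from h import *
b=robot.read_camera('side')[160:250,230:350,::-1]
cv2.imwrite('pics/k.png',cv2.resize(b,(800,600),interpolation=2))
print([pix('side',np.array(p)) for p in ([.618,.003,.0563],[.618,-.031,.058],[.608,-.03,.058])])
```

```text
[array([283.73804595, 197.68747815]), array([289.27586554, 204.80431296]), array([285.97088755, 205.57132756])]
```

View pics/k.png

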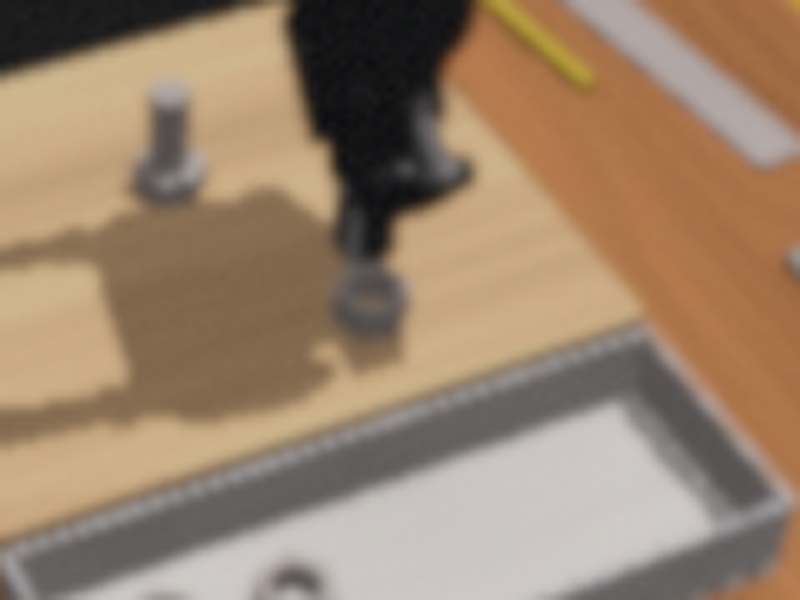

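Nut 3 at (370,300) in the crop sits about 9 mm to -x of the fingers' centre line, so it is drifting. I back off, recentre on x ≈ 0.608 and push on.

apply_moves --targets '[[[0,1,0],[0,0,0],0.05],[[-0.5,1.2,0],[0,0,0],0.05],[[-1.0,1.2,0],[0,0,0],0.05],[[-1.0,0.8,0],[0,0,0],0.05],[[-1.0,0.2,0],[0,0,0],0.05]]'

```text
time_s: 11.0
tool_pos: [0.6074, 0.0082, 0.0561]
orientation: [-0.0, -0.012, 1.0, 0.0]
ft_force: [-0.1, -0.3, 0.4]
finger_gap: 0.0045
gripper_force: 0.0
```

apply_moves --targets '[[[0,-0.6,0],[0,0,0],0.05],[[0,-1.2,0],[0,0,0],0.05],[[0,-1.8,0],[0,0,0],0.05],[[0,-2.4,0],[0,0,0],0.05],[[0,-2.4,0],[0,0,0],0.05]]'

```text
time_s: 11.42
tool_pos: [0.6083, -0.0179, 0.0564]
orientation: [0.0, -0.01, 1.0, -0.0]
ft_force: [1.0, -0.4, -0.1]
finger_gap: 0.0043
gripper_force: 0.0
```

```bash
python3 -c "from h import *;nuts()"
```

```text
board [255.1 181.3] [12, 20, 153] [0.5707 0.1004]
board [296.6 188.7] [7, 12, 45] [0.6698 0.021 ]
board [290.  208.6] [15, 13, 127] [ 0.6127 -0.0454]
tray [289.9 253.6] [112, 63, 817] [ 0.5587 -0.1544]
tray [274.2 246.7] [7, 5, 26] [ 0.5309 -0.1161]
tray [254.3 251.7] [8, 5, 27] [ 0.4751 -0.1103]
tray [273.  252.7] [12, 6, 46] [ 0.5189 -0.1334]
tray [252.9 258. ] [12, 6, 42] [ 0.4633 -0.1278]
[ 0.6082 -0.0172  0.0564] 11.4667
```

Nut 3 is now at (0.611, -0.046), close to centred. I push it over the edge.

apply_moves --targets '[[[0.1,-0.8,0],[0,0,0],0.05],[[0.2,-1.6,0],[0,0,0],0.05],[[0.2,-2.4,0],[0,0,0],0.05],[[0.2,-3.4,0],[0,0,0],0.05],[[0.2,-4.4,0],[0,0,0],0.05]]'

```text
time_s: 11.88
tool_pos: [0.6101, -0.0614, 0.0564]
orientation: [0.0, -0.011, 1.0, -0.0]
ft_force: [-0.8, -0.3, 1.2]
finger_gap: 0.0043
gripper_force: 0.0
```

apply_moves --targets '[[[0,-1,0],[0,0,0],0.05],[[0,-2,0],[0,0,0],0.05],[[0,-3,0],[0,0,0],0.05],[[0,-4,0],[0,0,0],0.05],[[0,-4,0],[0,0,0],0.05]]'

```text
time_s: 12.3
tool_pos: [0.6102, -0.1026, 0.0564]
orientation: [0.0, -0.01, 1.0, -0.0]
ft_force: [-0.3, 0.4, -0.2]
finger_gap: 0.004
gripper_force: 0.0
```

apply_moves --targets '[[[0,0,3],[0,0,0],0.05],[[0,0,7],[0,0,0],0.05],[[0,0,11],[0,0,0],0.05],[[0,0,15],[0,0,0],0.05],[[0,0,15],[0,0,0],0.05]]'

```text
time_s: 12.72
tool_pos: [0.6148, -0.1017, 0.217]
orientation: [0.008, -0.011, 1.0, -0.003]
ft_force: [1.4, -1.1, 1.5]
finger_gap: 0.004
gripper_force: 0.0
```

```bash
python3 -c "from h import *;nuts()"
```

```text
board [290.6 177.5] [11, 19, 159] [0.6778 0.0736]
board [255.1 181.3] [12, 20, 150] [0.5708 0.1003]
tray [275.6 253.1] [112, 63, 1777] [ 0.5249 -0.1373]
tray [302.3 236.6] [8, 4, 26] [ 0.6177 -0.1155]
tray [301.  242.2] [12, 7, 42] [ 0.6047 -0.1316]
[ 0.6134 -0.1012  0.2128] 12.7667
```

```bash
python3 -c "from station import robot;print(robot.hand_in())"
```

```text
the job is handed in; nothing more can be done
None
```

I pushed all three nuts off the board into the tray, and the spacer and bolt were still standing in place in the last camera check; the job is handed in, but the hand-in call returned no verdict.

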